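Clamp a spring strut and hold its rod out for the retaining clip

TASK

Crank the vise handle clockwise (seen from above) until the soft jaw has come down tight on the barrel of the spring strut lying in the V bed. Then take hold of the end of the strut's rod and pull it out against the spring until the ring groove has just come fully clear of the barrel's mouth, and finish while holding it there, so that I can snap the retaining clip into the groove: do not let go. The barrel must not slide in the vise; leave the other things on the bench alone.

Things in the scene. Friction and masses are not known exactly. Their poses are not given: they have to be found in the camera images.
- vise: Two-column screw vise fixed to the bench: grey base 112 (x) x 84 (y) mm, V bed in the middle, steel guide columns at x = +-42 mm, bridge on top (112 x 30 mm; its nuts reach 134 mm above the bench). Origin: middle of the base's underside; z up, turned up to 0.35 rad about z. The V bed runs along the vise's y; the barrel's axis lies 52 mm above the bench. The upright screw is on the vise's z axis.
- jaw: Crosshead between the columns with a black rubber pad (34 x 40 mm) underneath, driven straight down onto the barrel by the screw, 12 mm per turn; the crank stays at its height. Origin: middle of the pad's underside, 79 mm above the bench at crank 0. It touches the barrel after 16 mm of travel and is tight 1 mm further. The screw holds it where it is left, gripping the barrel with about 60 N.
- crank (a joint): Angle of the crank in rad, growing clockwise seen from above (which lowers the jaw). It starts between 0 and 1.6, so it takes more than one full turn: the jaw meets the barrel at 8.4, is tight from 8.7, and the thread ends at 9.2. Turning takes about 3 N at the knob, then rises steeply to about 10 N at 9.2. Let go when tight, it eases back a little and stays.
- crank_knob (a point): Middle of the crank's black upright knob, 40 mm tall, 18 mm across, spinning freely on its pin, so it can be held without turning the hand. It circles the vise's z axis at 45 mm radius. This point is 161 mm above the bench, 22 mm above the knob's foot. Below the knob is the flat crank arm, its top 138 mm above the bench; the hub's nut at the centre reaches 143 mm.
- strut: Spring strut: plain aluminium barrel 22 mm across, 147 mm long, lying loose in the V bed along the vise's y, its steel rod pointing to the vise's -y. Origin: on the barrel's axis, 72 mm behind the mouth; its -y axis is the direction in which the rod pulls out. About 0.3 kg. It slides along the bed if the rod is pulled before the jaw grips it.
- rod (a joint): How far the rod is drawn out, in m: 0 as the spring holds it at the start, 0.036 when the middle of the ring groove is level with the mouth, 0.038 when the groove is just fully out, hard end of travel 0.062. The spring pulls back with about 4 N at 0 and 10 N at 0.040 and draws the rod in when let go.
- rod_end (a point): Middle of the rod's steel end fitting, on the rod's axis, 52 mm above the bench and 52.5 mm in front of the mouth at the start. The fitting is round: a waist 15 mm across for 11 mm either side of this point, then, on the outer side, an end flange 22 mm across from 12 to 20 mm beyond it. The rod behind the fitting is 9 mm across.
- groove (a point): Middle of the ring groove in the rod (4 mm wide, turned down from 9 to 6 mm across), on the rod's axis. Hidden inside the barrel at the start, 36 mm behind the mouth.
- barrel_mouth (a point): Centre of the barrel's open end, where the rod comes out; on the barrel's axis.
- screwdriver_red: Red-handled screwdriver, 24 x 172 x 24 mm, lying on the bench beyond the strut; leave alone.
- tweezers: Steel tweezers, 12 x 124 x 10 mm, lying on the robot's side of the vise; leave alone.
- masking_tape: Roll of masking tape lying flat, 104 mm across, 17 mm high, left of the vise; leave alone.

How it is judged:
On the way, in this order (a step that is already met when the one before it is completed fails the run):
1. the jaw has been cranked down tight on the barrel (contact force between jaw and strut above 25 N), for 0.2 s.
2. the rod has been pulled out by the fingers until the groove is at the mouth (value of joint rod above 0.0365 m and contact force between the fingers and strut above 3 N), for 0.2 s.
At the end, for the whole second after the job is handed in: The fingers hold the rod, at rest, drawn out 36.5 to 45.5 mm (groove clear of the mouth, to within 1.5 mm of fully out and at most 7.5 mm beyond); the jaw still presses on the barrel with over 20 N; the barrel lies straight in the V bed, within 8 mm of where it lay (all of step 2 and value of joint rod below 0.0455 m and velocity of joint rod between -0.005 and 0.005 m/s and contact force between jaw and strut above 20 N and y of barrel_mouth in the frame of vise between -0.086 and -0.058 m and distance of strut from where it was at the start of the episode below 0.008 m and angle between the y axis of strut and the y axis of vise, either way round below 0.06 rad); the arm keeps its last pose, push and grip.
It fails at once if the barrel is dragged along the bed or out of it (distance of strut from where it was at the start of the episode above 0.015 m).
It fails at once if the screwdriver is disturbed (distance of screwdriver_red from where it was at the start of the episode above 0.03 m).
It fails at once if the tweezers are disturbed (distance of tweezers from where it was at the start of the episode above 0.03 m).
It fails at once if the masking tape is disturbed (distance of masking_tape from where it was at the start of the episode above 0.03 m).
It also fails if it takes over 54 s, if anything falls off the work surface, if the arm or the gripper's body presses on something with over 40 N, if the wrist force passes 120 N, or if a joint passes its speed limit or range.

ROBOT

A 6-joint arm with a two-finger parallel gripper is mounted at the origin on a cart in front of the work surface, level with it; the furniture and walls round the work are solid. World frame = base frame: x ahead of the robot, y to its left, z up, the work surface at z = 0. Lengths are in m, angles in rad, forces in N, time in s.
With the tool pointing down it reaches from about 0.375 to 0.9 m from the base axis. Payload 3.1 kg.
Tool frame: the origin (TCP) lies between the finger pads; the fingertips stand 19 mm ahead of it and the grasp point (between the pads) is the TCP; z points along the fingers, y is the direction in which the jaws open and shut (so a half turn about z gives the same grasp; the last joint's range is limited). The gripper opens to 87 mm and grips with 3 to 60 N. Pads are 19 mm wide; open, the fingers measure 117 mm over their backs; the gripper's body (75 mm by 190 mm) begins 51 mm behind the grasp point.
Start: joints at [0.965, 0.527, 1.433, -0, 1.181, -0.178], TCP at [0.259, 0.569, 0.242] pointing down, gripper open.
Joint ranges: [-3.08, 3.08], [-0.75, 2.2], [0.22, 2.44], [-1.43, 4.57], [0, 2.65], [-2.85, 2.85]. Speed limits (rad/s): [2.79, 2.79, 3.14, 3.14, 3.14, 3.14].

INTERFACE

Orientations are given as a unit quaternion [x, y, z, w].
In Python, from rig import robot gives the robot as it stands.
- The arm moves only by the tool apply_moves, never from a script. Its argument "series" is a list of rows, each a list of 7 numbers: the shift along the tool's x, y, z in cm, then the turn, a rotation vector about the tool's x, y, z in degrees, then the opening, from 0 (shut) to 1 (fully open). In form: [[dx, dy, dz, rx, ry, rz, grip], ...]. A call has 1 to 5 rows; each row is the pose to reach, as a shift and turn from the pose commanded when the call began, along the tool's axes at that moment; what a row does not reach only later rows make up. A row lasts 1/12 s, in which the tool goes at most 41.7 mm and 7.16 degrees, less where a joint would pass 70% of its speed; a pose out of reach is approached as far as the arm can. A call with a gripper value outside its range is refused whole. The fingers move at their own pace and stop on an object; "newtons" is the grip in N (left out, the last holds). Time passes only in rows, so rows that repeat a pose let the fingers close. It gives the time, the measured TCP pose, the force and the opening at its end, in the units of the state.
- robot.get_obs(): the state, without advancing time (a new reading comes with each control period).
- robot.camera(name): name is "scene" or "top" or "wrist"; returns the picture (400x640x3 uint8, red, green, blue); there is no depth.
- robot.camera_params(name): a dict with "mtx" (3x3 intrinsics, pixels), "origin" and "rotation" of the camera in the world. Camera axes: x right, y down, z forward; pixel columns grow to the right and rows downward; lengths in m; the calibration is good to about 2 mm. A picture is of the moment at which its call begins: read the wrist's pose just before it. camera_params takes no time and is no camera call; for the wrist camera it gives the pose at the moment of the call.
- robot.hand_in(): hands the job in, once; it reports no verdict.
The state is a dict: "time": time; "q": joint angles; "joint_velocities": joint speeds; "joint_torque": joint torques, N m; "position": TCP position; "tool_rot": TCP orientation; "ft_force": force on the tool from outside, world axes, zero at the start; "moment": the same for the moment, N m; "grip_width": finger opening in m.
Only numpy, scipy, OpenCV 4.12 (cv2) and the standard library are available. Lean on these libraries where they do the work, as an engineer would, in place of code of your own. Each camera call takes 0.05 s, during which the arm holds its last target. There are 200 camera calls.

## Working session

There is one attempt and no reset: what is moved stays moved. The work goes in short steps, Python scripts to look and compute and a tool call to move; the robot and the scene stay as the last step left them, time stands still between calls to the robot, and variables do not carry over. Pictures are saved under pics/ and viewed, about 8 in all and at most 12, crops included, and the job is handed in when it is done.

Besides the shell and the picture viewer there is one more tool, called after "Call:" as name([rows], argument=value, ...), one row to a line, values as JSON. apply_moves: Moves the arm, as the interface text tells. Its arguments: {"type":"object","properties":{"series":{"type":"array"},"newtons":{"type":"number"}},"required":["series"]}

```bash
mkdir -p pics; ls; python3 - <<'E'
from rig import robot
import cv2,numpy as np
np.set_printoptions(precision=4,suppress=True)
for n in("scene","top"):
    cv2.imwrite(f"pics/{n}0.png",robot.camera(n)[:,:,::-1]);print(n,robot.camera_params(n))
print(robot.get_obs())
E
```

```text
pics
scene {'mtx': array([[473.1381,   0.    , 330.5394],
       [  0.    , 473.1381, 200.2002],
       [  0.    ,   0.    ,   1.    ]]), 'origin': array([ 0.0422, -0.3597,  0.7081]), 'rotation': array([ 0.8243, -0.3728,  0.1689, -0.3911])}
top {'mtx': array([[444.786 ,   0.    , 316.0003],
       [  0.    , 444.786 , 200.9579],
       [  0.    ,   0.    ,   1.    ]]), 'origin': array([0.3873, 0.1056, 0.9321]), 'rotation': array([-0.7025,  0.7061, -0.0591,  0.0665])}
{'time': 0.1, 'q': array([ 0.9645,  0.5284,  1.4338,  0.    ,  1.1814, -0.1785]), 'joint_velocities': array([ 0.0017, -0.0008, -0.0015, -0.0013, -0.0006, -0.0021]), 'joint_torque': array([ -0.0007, -44.0987, -17.7152,   0.0635,   0.0535,  -0.    ]), 'position': array([0.2589, 0.5682, 0.2407]), 'tool_rot': array([ 0.2123,  0.9772, -0.0009, -0.0004]), 'ft_force': array([ 0.6941, -0.3049, -0.3774]), 'moment': array([0.0276, 0.0613, 0.0063]), 'grip_width': 0.08682839755144771}
```

View pics/scene0.png

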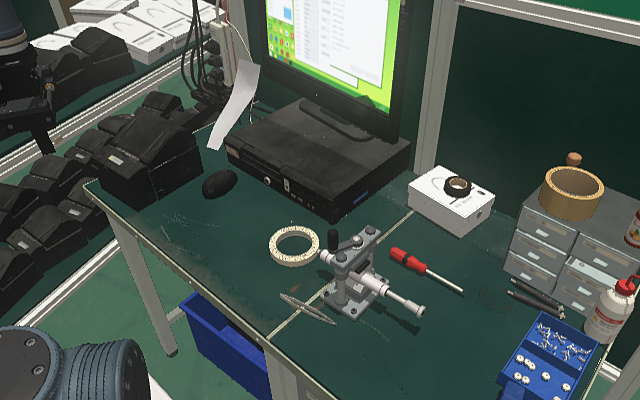

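View pics/top0.png

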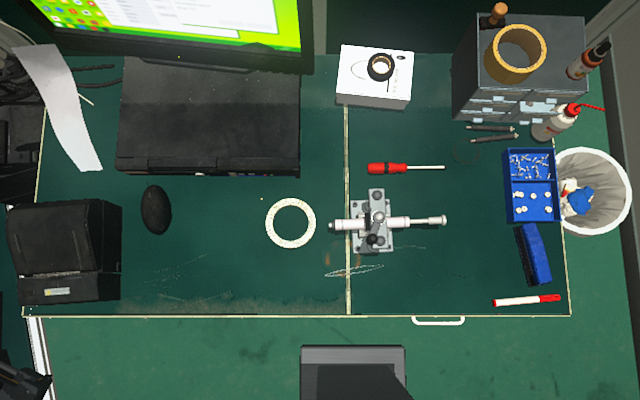

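The top view shows the vise at about (373,220), with the rod end at about (440,219) pointing right (world -y). The knob is at about (373,240), the tweezers at (353,270), the tape at (290,222) and the screwdriver at (405,168). I'll enlarge the vise area.

```bash
cat > h.py <<'E'
from rig import robot
import cv2,numpy as np
from scipy.spatial.transform import Rotation as R
np.set_printoptions(precision=4,suppress=True)
def px2w(n,u,v,z,p=None):
    p=p or robot.camera_params(n)
    d=R.from_quat(p['rotation']).apply(np.linalg.inv(p['mtx'])@[u,v,1]); o=p['origin']
    return o+d*(z-o[2])/d[2]
def w2px(n,P,p=None):
    p=p or robot.camera_params(n)
    c=p['mtx']@R.from_quat(p['rotation']).inv().apply(np.array(P)-p['origin']); return c[:2]/c[2]
def tool(P,yaw=None):
    o=robot.get_obs(); r=R.from_quat(o['tool_rot'])
    return r.inv().apply(np.array(P)-o['position'])*100
E
python3 - <<'E'
from h import *
im=cv2.imread("pics/top0.png")[170:270,320:460]
cv2.imwrite("pics/c0.png",cv2.resize(im,None,fx=5.6,fy=5.6,interpolation=cv2.INTER_CUBIC))
E
```

```text
(no output)
```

View pics/c0.png

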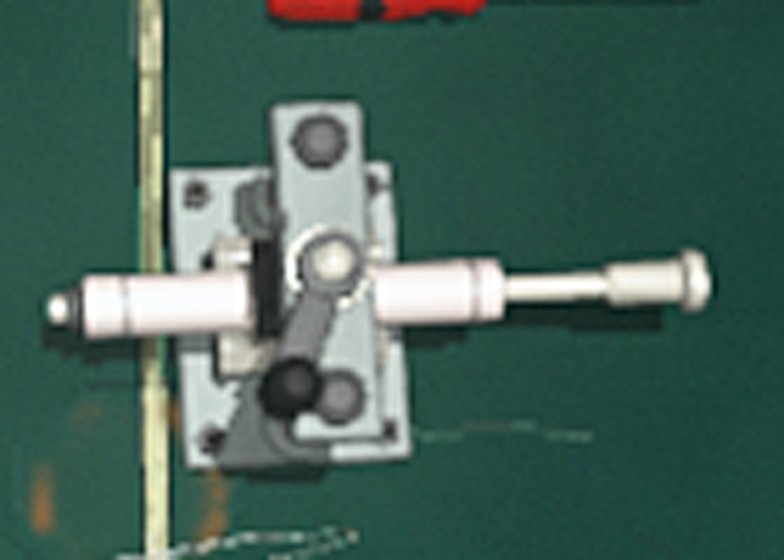

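The crop gives these pixels: column nuts (320,138) and (340,397), hub nut (332,258), knob top (292,380), mouth (503,288), barrel rear (85,307), flange (697,281).

```bash
python3 - <<'E'
from h import *
f=lambda c,r,z:px2w("top",320+c/5.6-.4,170+r/5.6-.4,z)
n1=f(320,138,.134);n2=f(340,397,.134);hub=f(332,258,.143);k=f(292,382,.179);m=f(503,288,.052);b=f(85,307,.052);e=f(698,281,.052)
print(n1,n2,(n1+n2)/2,hub,k,m,b,e)
yaw=np.arctan2(*(n1-n2)[[1,0]]);print("yaw nuts",yaw,"barrel",np.arctan2((b-m)[1],(b-m)[0])-np.pi/2, "axis rod", np.arctan2((b-e)[1],(b-e)[0])-np.pi/2)
c=(n1+n2)/2
print("knob r",np.linalg.norm((k-hub)[:2]),np.arctan2(*(k-hub)[[1,0]]))
mid=(m+b)/2;print("barrel mid",mid,np.linalg.norm(b-m))
print(R.from_quat(robot.get_obs()['tool_rot']).as_matrix())
for n in("wrist",):print(robot.camera_params(n))
E
```

```text
[0.5426 0.0026 0.134 ] [ 0.4582 -0.0014  0.134 ] [0.5004 0.0006 0.134 ] [0.5018 0.0011 0.143 ] [0.4588 0.019  0.179 ] [ 0.5039 -0.0713  0.052 ] [0.4979 0.0772 0.052 ] [ 0.506  -0.1406  0.052 ]
yaw nuts 0.047313270629661036 barrel 0.040174023326523534 axis rod 0.037120528380554685
knob r 0.04660119040321189 2.746279777166955
barrel mid [0.5009 0.0029 0.052 ] 0.148662943149564
[[-0.9099  0.4148 -0.0011]
 [ 0.4148  0.9099 -0.0016]
 [ 0.0004 -0.0019 -1.    ]]
{'mtx': array([[357.708 ,   0.    , 317.9181],
       [  0.    , 357.708 , 204.2348],
       [  0.    ,   0.    ,   1.    ]]), 'origin': array([0.1889, 0.6002, 0.3829]), 'rotation': array([0.8329, 0.5359, 0.0736, 0.1165])}
```

```bash
cat >> h.py <<'E'
def plan(wps,grip,pose=None):
    """wps: list of (pos, R); print rows in calls of 5, each relative to the pose at the call's start"""
    o=robot.get_obs(); p,r=pose or (o['position'],R.from_quat(o['tool_rot']))
    for i in range(0,len(wps),5):
        print([[*(float(round(x,2)) for x in r.inv().apply(P-p)*100),*(float(round(x,1)) for x in (r.inv()*Q).as_rotvec(degrees=True)),grip] for P,Q in wps[i:i+5]])
        p,r=wps[min(i+4,len(wps)-1)]
def down(yaw): # tool y along world angle yaw, z down
    c,s=np.cos(yaw),np.sin(yaw); return R.from_matrix(np.array([[-0+ -(-s),c,0],[-c,s,0],[0,0,-1]])@np.diag([-1,1,1]) if 0 else np.c_[[-s,c,0],[c,s,0],[0,0,-1]])
YAW=.04
def line(P1,yaw,n):
    from scipy.spatial.transform import Slerp
    o=robot.get_obs();r0=R.from_quat(o['tool_rot']);S=Slerp([0,1],R.concatenate([r0,down(yaw)]))
    return [(o['position']+t*(np.array(P1)-o['position']),S(t)) for t in np.arange(1,n+1)/n]
E
sed -i 's/return R.from_matrix(.*/return R.from_matrix(np.c_[[-s,c,0],[c,s,0],[0,0,-1]])/' h.py
python3 - <<'E'
from h import *
print(np.linalg.det(down(.04).as_matrix()))
plan(line([.459,.019,.225],YAW,20),1)
E
```

```text
1.0000000000000002
[[-2.05, -2.08, 0.08, -0.0, 0.0, 3.2, 1], [-4.1, -4.17, 0.16, -0.0, 0.0, 6.3, 1], [-6.15, -6.25, 0.24, -0.0, 0.0, 9.5, 1], [-8.2, -8.33, 0.33, -0.0, 0.0, 12.6, 1], [-10.25, -10.42, 0.41, -0.0, 0.0, 15.8, 1]]
[[-2.54, -1.45, 0.08, -0.0, 0.0, 3.2, 1], [-5.08, -2.89, 0.16, -0.0, 0.0, 6.3, 1], [-7.62, -4.34, 0.24, -0.0, 0.0, 9.5, 1], [-10.16, -5.79, 0.32, -0.0, 0.0, 12.6, 1], [-12.7, -7.23, 0.4, -0.0, 0.0, 15.8, 1]]
[[-2.84, -0.7, 0.08, -0.0, 0.0, 3.2, 1], [-5.67, -1.4, 0.16, -0.0, 0.0, 6.3, 1], [-8.51, -2.1, 0.24, -0.0, 0.0, 9.5, 1], [-11.35, -2.8, 0.32, -0.0, 0.0, 12.6, 1], [-14.19, -3.5, 0.4, -0.0, 0.0, 15.8, 1]]
[[-2.92, 0.1, 0.08, -0.0, 0.0, 3.2, 1], [-5.84, 0.2, 0.16, -0.0, 0.0, 6.3, 1], [-8.76, 0.3, 0.24, -0.0, 0.0, 9.5, 1], [-11.68, 0.39, 0.31, -0.0, 0.0, 12.6, 1], [-14.6, 0.49, 0.39, -0.0, 0.0, 15.8, 1]]
```

Call:
apply_moves([
  [-2.05, -2.1, 0.1, 0, 0, 3.2, 1],
  [-4.1, -4.2, 0.2, 0, 0, 6.3, 1],
  [-6.15, -6.25, 0.2, 0, 0, 9.5, 1],
  [-8.2, -8.3, 0.3, 0, 0, 12.6, 1],
  [-10.25, -10.4, 0.4, 0, 0, 15.8, 1],
])

```text
time: 0.52
position: [0.3093, 0.4302, 0.2372]
tool_rot: [0.346, 0.938, -0.0, -0.0]
ft_force: [0.8, -0.5, -0.2]
grip_width: 0.087
```

Call:
apply_moves([
  [-2.5, -1.45, 0.1, 0, 0, 3.2, 1],
  [-5.1, -2.9, 0.2, 0, 0, 6.3, 1],
  [-7.6, -4.3, 0.2, 0, 0, 9.5, 1],
  [-10.2, -5.8, 0.3, 0, 0, 12.6, 1],
  [-12.7, -7.2, 0.4, 0, 0, 15.8, 1],
])

```text
time: 0.93
position: [0.3596, 0.293, 0.2333]
tool_rot: [0.471, 0.882, -0.0, -0.0]
ft_force: [0.6, -0.8, 0.6]
grip_width: 0.0869
```

Call:
apply_moves([
  [-2.8, -0.7, 0.1, 0, 0, 3.2, 1],
  [-5.7, -1.4, 0.2, 0, 0, 6.3, 1],
  [-8.5, -2.1, 0.2, 0, 0, 9.5, 1],
  [-11.35, -2.8, 0.3, 0, 0, 12.6, 1],
  [-14.2, -3.5, 0.4, 0, 0, 15.8, 1],
])

```text
time: 1.35
position: [0.4098, 0.1557, 0.2294]
tool_rot: [0.588, 0.809, -0.0, -0.0]
ft_force: [0.5, 0.7, 0.2]
grip_width: 0.087
```

Call:
apply_moves([
  [-2.9, 0.1, 0.1, 0, 0, 3.2, 0.5],
  [-5.8, 0.2, 0.2, 0, 0, 6.3, 0.5],
  [-8.75, 0.3, 0.2, 0, 0, 9.5, 0.5],
  [-11.7, 0.4, 0.3, 0, 0, 12.6, 0.5],
  [-14.6, 0.5, 0.4, 0, 0, 15.8, 0.5],
])

```text
time: 1.77
position: [0.4599, 0.0184, 0.2253]
tool_rot: [0.694, 0.72, -0.0, -0.0]
ft_force: [1.3, 0.6, 0.2]
grip_width: 0.0614
```

```bash
python3 - <<'E'
from h import *
p=robot.camera_params("wrist");print(p)
im=robot.camera("wrist")[:,:,::-1].copy();cv2.imwrite("pics/w1.png",im)
cv2.imwrite("pics/t1.png",robot.camera("top")[:,:,::-1])
o=robot.get_obs();print(o)
print("expected knob px",w2px("wrist",[.459,.019,.179]),"hub",w2px("wrist",[.501,.001,.143]))
E
```

```text
{'mtx': array([[357.708 ,   0.    , 317.9181],
       [  0.    , 357.708 , 204.2348],
       [  0.    ,   0.    ,   1.    ]]), 'origin': array([0.4554, 0.0941, 0.3676]), 'rotation': array([0.9902, 0.0185, 0.0018, 0.1383])}
{'time': 1.8667, 'q': array([-0.2066,  0.3335,  1.8471, -0.0013,  0.9584, -0.2404]), 'joint_velocities': array([ 0.0594, -0.0186,  0.0478,  0.0409,  0.0318,  0.0012]), 'joint_torque': array([ -0.8511, -30.9444, -13.9428,  -0.1276,   0.0489,  -0.0062]), 'position': array([0.4621, 0.0163, 0.2255]), 'tool_rot': array([0.6948, 0.7192, 0.0003, 0.0014]), 'ft_force': array([ 0.8643,  0.3928, -0.5845]), 'moment': array([-0.0584, -0.0137, -0.0107]), 'grip_width': 0.05333067258915101}
expected knob px [315.8802 236.8907] hub [377.3975 244.4424]
```

View pics/w1.png

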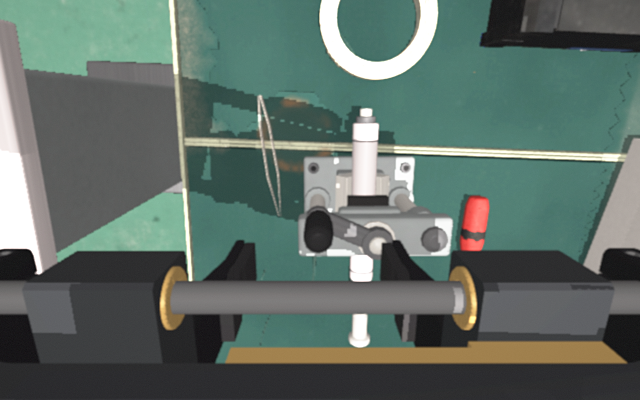

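The knob top's centre is at (318,236) and the hub nut at (379,241), both where I predicted them. The fingers straddle the knob, so I'll descend and grip.

Call:
apply_moves([
  [0, 0, 2, 0, 0, 0, 0.5],
  [0, 0, 4, 0, 0, 0, 0.5],
  [0, 0, 5.5, 0, 0, 0, 0.5],
  [0, 0, 6.1, 0, 0, 0, 0.5],
  [0, 0, 6.1, 0, 0, 0, 0.1],
], newtons=25)

```text
time: 2.28
position: [0.4584, 0.0205, 0.1632]
tool_rot: [0.693, 0.721, -0.001, -0.002]
ft_force: [0.6, 0.0, 0.5]
grip_width: 0.0418
```

Call:
apply_moves([
  [0, 0, 0, 0, 0, 0, 0.1],
  [0, 0, 0, 0, 0, 0, 0.1],
  [0, 0, 0, 0, 0, 0, 0.1],
  [0, 0, 0, 0, 0, 0, 0.1],
  [0, 0, 0, 0, 0, 0, 0.1],
])

```text
time: 2.7
position: [0.4599, 0.0199, 0.1653]
tool_rot: [0.693, 0.721, 0.0, 0.0]
ft_force: [-0.9, 0.4, 3.8]
grip_width: 0.0175
```

```bash
python3 - <<'E'
from h import *
o=robot.get_obs();print(o['position'],o['grip_width'],o['ft_force'])
E
```

```text
[0.4599 0.0199 0.1653] 0.017508805812156004 [-0.9436  0.3982  3.7631]
```

```bash
python3 - <<'E'
from h import *
C=np.array([.501,.0008,.1645]);th0=np.radians(155.5);Q=down(YAW)
pt=lambda d:C+.045*np.array([np.cos(th0-np.radians(d)),np.sin(th0-np.radians(d)),0])
plan([(pt(d),Q) for d in np.r_[10:51:10,65:126:15,145:226:20,245:326:20,345:426:20,440:501:15]],.1,(pt(0),Q))
E
```

```text
[[0.67, 0.41, 0.0, 0.0, 0.0, 0.0, 0.1], [1.25, 0.94, 0.0, 0.0, 0.0, 0.0, 0.1], [1.74, 1.55, 0.0, 0.0, 0.0, 0.0, 0.1], [2.11, 2.24, 0.0, 0.0, 0.0, 0.0, 0.1], [2.35, 2.99, 0.0, 0.0, 0.0, 0.0, 0.1]]
[[0.12, 1.17, 0.0, 0.0, 0.0, 0.0, 0.1], [-0.07, 2.33, 0.0, 0.0, 0.0, 0.0, 0.1], [-0.56, 3.4, 0.0, 0.0, 0.0, 0.0, 0.1], [-1.3, 4.31, 0.0, 0.0, 0.0, 0.0, 0.1], [-2.25, 4.99, 0.0, 0.0, 0.0, 0.0, 0.1]]
[[-1.48, 0.49, 0.0, 0.0, 0.0, 0.0, 0.1], [-3.05, 0.44, 0.0, 0.0, 0.0, 0.0, 0.1], [-4.5, -0.14, 0.0, 0.0, 0.0, 0.0, 0.1], [-5.66, -1.18, 0.0, 0.0, 0.0, 0.0, 0.1], [-6.4, -2.56, 0.0, 0.0, 0.0, 0.0, 0.1]]
[[-0.22, -1.55, 0.0, 0.0, 0.0, 0.0, 0.1], [0.1, -3.08, 0.0, 0.0, 0.0, 0.0, 0.1], [0.92, -4.41, 0.0, 0.0, 0.0, 0.0, 0.1], [2.15, -5.37, 0.0, 0.0, 0.0, 0.0, 0.1], [3.63, -5.86, 0.0, 0.0, 0.0, 0.0, 0.1]]
[[1.56, 0.05, 0.0, 0.0, 0.0, 0.0, 0.1], [3.01, 0.63, 0.0, 0.0, 0.0, 0.0, 0.1], [4.18, 1.67, 0.0, 0.0, 0.0, 0.0, 0.1], [4.92, 3.05, 0.0, 0.0, 0.0, 0.0, 0.1], [5.14, 4.59, 0.0, 0.0, 0.0, 0.0, 0.1]]
[[-0.19, 1.16, 0.0, 0.0, 0.0, 0.0, 0.1], [-0.67, 2.23, 0.0, 0.0, 0.0, 0.0, 0.1], [-1.42, 3.14, 0.0, 0.0, 0.0, 0.0, 0.1], [-2.37, 3.82, 0.0, 0.0, 0.0, 0.0, 0.1], [-3.47, 4.24, 0.0, 0.0, 0.0, 0.0, 0.1]]
```

Call:
apply_moves([
  [0.67, 0.41, 0, 0, 0, 0, 0.1],
  [1.25, 0.94, 0, 0, 0, 0, 0.1],
  [1.74, 1.55, 0, 0, 0, 0, 0.1],
  [2.11, 2.24, 0, 0, 0, 0, 0.1],
  [2.35, 2.99, 0, 0, 0, 0, 0.1],
], newtons=35)

```text
time: 3.12
position: [0.4872, 0.0458, 0.1652]
tool_rot: [0.693, 0.721, -0.001, -0.002]
ft_force: [-3.6, 1.1, 7.7]
grip_width: 0.0174
```

Call:
apply_moves([
  [0.12, 1.17, 0, 0, 0, 0, 0.1],
  [-0.07, 2.33, 0, 0, 0, 0, 0.1],
  [-0.56, 3.4, 0, 0, 0, 0, 0.1],
  [-1.3, 4.31, 0, 0, 0, 0, 0.1],
  [-2.25, 4.99, 0, 0, 0, 0, 0.1],
])

```text
time: 3.53
position: [0.5408, 0.0256, 0.1653]
tool_rot: [0.693, 0.721, 0.001, -0.0]
ft_force: [-0.3, 3.7, 4.3]
grip_width: 0.0174
```

Call:
apply_moves([
  [-1.48, 0.49, 0, 0, 0, 0, 0.1],
  [-3.05, 0.44, 0, 0, 0, 0, 0.1],
  [-4.5, -0.14, 0, 0, 0, 0, 0.1],
  [-5.66, -1.18, 0, 0, 0, 0, 0.1],
  [-6.4, -2.56, 0, 0, 0, 0, 0.1],
])

```text
time: 3.95
position: [0.5165, -0.0398, 0.1651]
tool_rot: [0.694, 0.72, 0.002, -0.001]
ft_force: [-1.3, 12.8, 6.3]
grip_width: 0.0177
```

Call:
apply_moves([
  [-0.22, -1.55, 0, 0, 0, 0, 0.1],
  [0.1, -3.08, 0, 0, 0, 0, 0.1],
  [0.92, -4.41, 0, 0, 0, 0, 0.1],
  [2.15, -5.37, 0, 0, 0, 0, 0.1],
  [3.63, -5.86, 0, 0, 0, 0, 0.1],
])

```text
time: 4.37
position: [0.4581, -0.0082, 0.1653]
tool_rot: [0.693, 0.721, 0.001, 0.003]
ft_force: [4.3, -2.1, 1.4]
grip_width: 0.0174
```

```bash
python3 - <<'E'
from h import *
o=robot.get_obs();print(o['position'],o['grip_width'],o['ft_force'])
cv2.imwrite("pics/s2.png",cv2.resize(robot.camera("scene")[215:335,270:430,::-1],None,fx=5,fy=5,interpolation=cv2.INTER_CUBIC))
E
```

```text
[ 0.4581 -0.0082  0.1653] 0.01735526403152496 [ 4.261  -2.0628  1.4031]
```

View pics/s2.png

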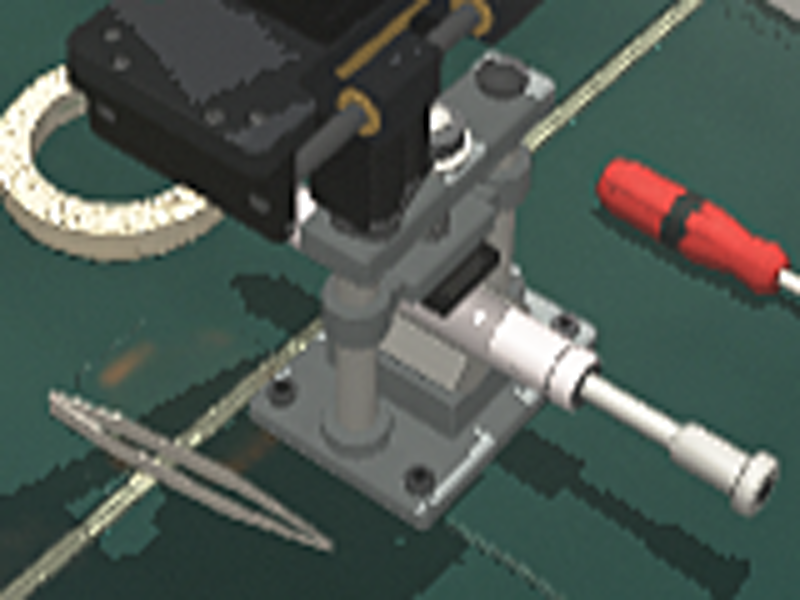

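The jaw, with its pad at about (460,278), is now just above the barrel. I'll go on in smaller steps and watch the force.

Call:
apply_moves([
  [1.56, 0.05, 0, 0, 0, 0, 0.1],
  [3.01, 0.63, 0, 0, 0, 0, 0.1],
  [4.18, 1.67, 0, 0, 0, 0, 0.1],
  [4.92, 3.05, 0, 0, 0, 0, 0.1],
  [5.14, 4.59, 0, 0, 0, 0, 0.1],
])

```text
time: 4.83
position: [0.4976, 0.048, 0.1651]
tool_rot: [0.693, 0.721, -0.002, -0.003]
ft_force: [-6.8, 1.0, 11.2]
grip_width: 0.0172
```

```bash
python3 - <<'E'
from h import *
o=robot.get_obs();C=np.array([.501,.0008]);v=o['position'][:2]-C
n=v/np.linalg.norm(v);print(np.linalg.norm(v),np.degrees(np.arctan2(v[1],v[0])),"rad,tan(ccw) force",o['ft_force'][:2]@n,o['ft_force'][:2]@[-n[1],n[0]])
C=np.array([.501,.0008,.1645]);th0=np.radians(155.5);Q=down(YAW)
pt=lambda d:C+.045*np.array([np.cos(th0-np.radians(d)),np.sin(th0-np.radians(d)),0])
plan([(pt(d),Q) for d in [431,437,443,449,455,461,467,473,479,485,490,495,500,505,510]],.1,(pt(425),Q))
E
```

```text
0.047365352863961714 94.15985907159835 rad,tan(ccw) force 1.5302248407580477 6.7047198441793014
[[-0.04, 0.47, 0.0, 0.0, 0.0, 0.0, 0.1], [-0.13, 0.93, 0.0, 0.0, 0.0, 0.0, 0.1], [-0.26, 1.38, 0.0, 0.0, 0.0, 0.0, 0.1], [-0.45, 1.82, 0.0, 0.0, 0.0, 0.0, 0.1], [-0.67, 2.23, 0.0, 0.0, 0.0, 0.0, 0.1]]
[[-0.27, 0.39, 0.0, 0.0, 0.0, 0.0, 0.1], [-0.58, 0.74, 0.0, 0.0, 0.0, 0.0, 0.1], [-0.92, 1.07, 0.0, 0.0, 0.0, 0.0, 0.1], [-1.29, 1.35, 0.0, 0.0, 0.0, 0.0, 0.1], [-1.7, 1.59, 0.0, 0.0, 0.0, 0.0, 0.1]]
[[-0.35, 0.17, 0.0, 0.0, 0.0, 0.0, 0.1], [-0.72, 0.31, 0.0, 0.0, 0.0, 0.0, 0.1], [-1.1, 0.42, 0.0, 0.0, 0.0, 0.0, 0.1], [-1.48, 0.49, 0.0, 0.0, 0.0, 0.0, 0.1], [-1.88, 0.53, 0.0, 0.0, 0.0, 0.0, 0.1]]
```

Call:
apply_moves([
  [-0.04, 0.47, 0, 0, 0, 0, 0.1],
  [-0.04, 0.47, 0, 0, 0, 0, 0.1],
  [-0.04, 0.47, 0, 0, 0, 0, 0.1],
])

```text
time: 5.08
position: [0.5044, 0.0479, 0.1652]
tool_rot: [0.693, 0.721, 0.001, -0.002]
ft_force: [-2.3, 7.2, 8.0]
grip_width: 0.0178
```

Call:
apply_moves([
  [-0.09, 0.46, 0, 0, 0, 0, 0.1],
  [-0.22, 0.91, 0, 0, 0, 0, 0.1],
  [-0.41, 1.35, 0, 0, 0, 0, 0.1],
  [-0.63, 1.76, 0, 0, 0, 0, 0.1],
  [-0.63, 1.76, 0, 0, 0, 0, 0.1],
])

```text
time: 5.5
position: [0.5188, 0.0446, 0.1651]
tool_rot: [0.694, 0.72, -0.0, -0.007]
ft_force: [-7.2, 14.2, 13.7]
grip_width: 0.0171
```

Call:
apply_moves([
  [-0.12, 0.2, 0, 0, 0, 0, 0.1],
  [-0.25, 0.4, 0, 0, 0, 0, 0.1],
  [-0.25, 0.4, 0, 0, 0, 0, 0.1],
  [-0.25, 0.4, 0, 0, 0, 0, 0.1],
])

```text
time: 5.83
position: [0.5191, 0.0444, 0.165]
tool_rot: [0.694, 0.72, -0.001, -0.01]
ft_force: [-12.6, 18.3, 19.2]
grip_width: 0.0169
```

```bash
python3 - <<'E'
from h import *
o=robot.get_obs();C=np.array([.502,.003]);v=o['position'][:2]-C
n=v/np.linalg.norm(v);print(np.linalg.norm(v),np.degrees(np.arctan2(v[1],v[0])),"rad,tan(ccw) force",o['ft_force'][:2]@n,o['ft_force'][:2]@[-n[1],n[0]])
E
```

```text
0.04480486164526878 67.58504999977565 rad,tan(ccw) force 12.14483749304046 18.662054240601435
```

```bash
python3 - <<'E'
from h import *
cv2.imwrite("pics/s3.png",cv2.resize(robot.camera("scene")[215:335,270:430,::-1],None,fx=5,fy=5,interpolation=cv2.INTER_CUBIC))
E
```

```text
(no output)
```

View pics/s3.png

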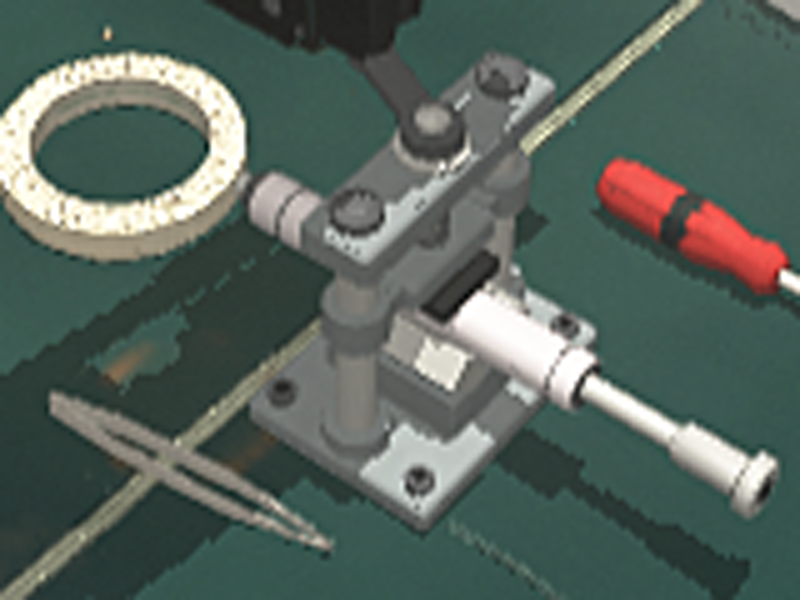

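The pad now presses into the barrel top (about (460,285)). The crank stayed at the same angle when I pushed harder, so it has reached the thread end. I'll relax most of the push, let go and lift.

Call:
apply_moves([
  [0.2, -0.35, 0, 0, 0, 0, 0.1],
  [0.4, -0.68, 0, 0, 0, 0, 0.1],
  [0.4, -0.68, 0, 0, 0, 0, 0.1],
  [0.4, -0.68, 0, 0, 0, 0, 0.6],
  [0.4, -0.68, 0, 0, 0, 0, 0.6],
])

```text
time: 6.3
position: [0.5172, 0.0424, 0.1645]
tool_rot: [0.692, 0.722, -0.002, -0.002]
ft_force: [-5.1, -0.1, 3.6]
grip_width: 0.0244
```

Call:
apply_moves([
  [0, 0, 0, 0, 0, 0, 0.6],
  [0, 0, -2, 0, 0, 0, 0.6],
  [0, 0, -4, 0, 0, 0, 0.6],
  [0, 0, -6, 0, 0, 0, 0.6],
  [0, 0, -7, 0, 0, 0, 0.6],
])

```text
time: 6.72
position: [0.5222, 0.0411, 0.2367]
tool_rot: [0.693, 0.721, 0.002, 0.002]
ft_force: [0.6, -0.2, 0.2]
grip_width: 0.0505
```

Call:
apply_moves([
  [-3, -0.2, 0, 0, 0, 0, 0.6],
  [-6.5, -0.4, 0, 0, 0, 0, 0.6],
  [-10, -0.6, 0, 0, 0, 0, 0.6],
  [-14, -0.8, 0, 0, 0, 0, 0.6],
  [-16.7, -0.8, 0, 0, 0, 0, 0.6],
])

```text
time: 7.13
position: [0.5192, -0.129, 0.2344]
tool_rot: [0.693, 0.721, -0.0, 0.001]
ft_force: [0.1, 0.3, -0.8]
grip_width: 0.052
```

```bash
python3 - <<'E'
from h import *
p=robot.camera_params("wrist");o=robot.get_obs();print(o['time'],o['position'],o['ft_force'],o['grip_width'],p)
cv2.imwrite("pics/w4.png",robot.camera("wrist")[:,:,::-1])
cv2.imwrite("pics/s4.png",cv2.resize(robot.camera("scene")[215:335,270:430,::-1],None,fx=5,fy=5,interpolation=cv2.INTER_CUBIC))
print(w2px("wrist",[.506,-.1225,.052],p),w2px("wrist",[.505,-.069,.052],p))
E
```

```text
7.1333 [ 0.5192 -0.129   0.2344] [ 0.0659  0.303  -0.7992] 0.05195644236654528 {'mtx': array([[357.708 ,   0.    , 317.9181],
       [  0.    , 357.708 , 204.2348],
       [  0.    ,   0.    ,   1.    ]]), 'origin': array([ 0.5142, -0.053 ,  0.3765]), 'rotation': array([0.9901, 0.0192, 0.003 , 0.1394])}
[305.9855 179.2192] [306.6461 119.8843]
```

View pics/w4.png

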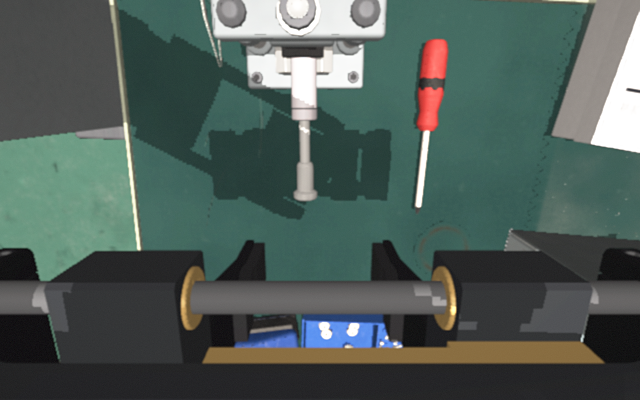

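The mouth is at (304,119) and the fitting's waist centre at about (305,177), both within 2 px of my estimate. I'll descend beside the fitting in two stages.

Call:
apply_moves([
  [0.2, -0.5, 3, 0, 0, 0, 0.6],
  [0.4, -1, 6, 0, 0, 0, 0.6],
  [0.65, -1.35, 9, 0, 0, 0, 0.6],
  [0.65, -1.35, 11.5, 0, 0, 0, 0.6],
  [0.65, -1.35, 11.5, 0, 0, 0, 0.6],
])

```text
time: 7.65
position: [0.5018, -0.1177, 0.1152]
tool_rot: [0.693, 0.721, -0.001, -0.005]
ft_force: [-0.2, -0.1, 0.3]
grip_width: 0.0526
```

Call:
apply_moves([
  [0, 0, 0, 0, 0, 0, 0.6],
])

```text
time: 7.73
position: [0.5045, -0.1188, 0.1185]
tool_rot: [0.693, 0.721, -0.0, -0.001]
ft_force: [0.2, 0.2, 0.1]
grip_width: 0.0521
```

```bash
python3 - <<'E'
from h import *
p=robot.camera_params("wrist")
im=robot.camera("wrist")[:,:,::-1];cv2.imwrite("pics/w5.png",im)
P=[]
for i in range(4):
    robot.camera("top") ; P.append(robot.get_obs()['position'])
print(np.array(P));print(np.mean(P,0),tool([.5055,-.1215,.052]))
E
```

```text
[[ 0.5063 -0.1198  0.1206]
 [ 0.5064 -0.1199  0.1211]
 [ 0.5064 -0.1199  0.1212]
 [ 0.5062 -0.1199  0.1212]]
[ 0.5063 -0.1199  0.121 ] [-0.1413 -0.105   6.9203]
```

View pics/w5.png

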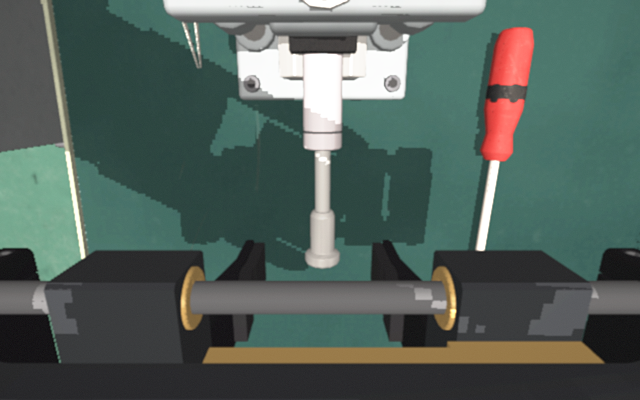

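The rod (column 322) is centred between the fingers. I'll descend and grip the waist.

Call:
apply_moves([
  [-0.1, -0.05, 2.5, 0, 0, 0, 0.6],
  [-0.15, -0.1, 5, 0, 0, 0, 0.6],
  [-0.15, -0.1, 6.5, 0, 0, 0, 0.6],
  [-0.15, -0.1, 6.9, 0, 0, 0, 0.6],
  [-0.15, -0.1, 6.9, 0, 0, 0, 0.05],
], newtons=30)

```text
time: 8.4
position: [0.504, -0.121, 0.0505]
tool_rot: [0.693, 0.721, -0.0, -0.0]
ft_force: [-0.5, -0.3, 0.1]
grip_width: 0.0497
```

Call:
apply_moves([
  [0, 0, 0, 0, 0, 0, 0.05],
  [0, 0, 0, 0, 0, 0, 0.05],
  [0, 0, 0, 0, 0, 0, 0.05],
  [0, 0, 0, 0, 0, 0, 0.05],
  [0, 0, 0, 0, 0, 0, 0.05],
], newtons=40)

```text
time: 8.82
position: [0.5044, -0.1212, 0.0513]
tool_rot: [0.693, 0.721, 0.0, 0.001]
ft_force: [0.6, -0.0, -0.2]
grip_width: 0.0201
```

Call:
apply_moves([
  [0, 0, 0, 0, 0, 0, 0.05],
  [0, 0, 0, 0, 0, 0, 0.05],
  [0, 0, 0, 0, 0, 0, 0.05],
])

```text
time: 9.07
position: [0.5065, -0.1212, 0.0512]
tool_rot: [0.693, 0.721, 0.002, 0.002]
ft_force: [4.9, 3.7, 0.8]
grip_width: 0.0138
```

Call:
apply_moves([
  [0, 0, 0, 0, 0, 0, 0.05],
  [0, 0, 0, 0, 0, 0, 0.05],
  [0, 0, 0, 0, 0, 0, 0.05],
])

```text
time: 9.32
position: [0.5066, -0.1213, 0.0512]
tool_rot: [0.693, 0.721, 0.001, 0.002]
ft_force: [5.4, 2.2, 0.5]
grip_width: 0.0139
```

Call:
apply_moves([
  [-0.3, 0, 0, 0, 0, 0, 0.05],
  [-0.7, 0, 0, 0, 0, 0, 0.05],
  [-1.1, 0, 0, 0, 0, 0, 0.05],
  [-1.5, 0, 0, 0, 0, 0, 0.05],
  [-1.5, 0, 0, 0, 0, 0, 0.05],
])

```text
time: 9.73
position: [0.507, -0.136, 0.0512]
tool_rot: [0.693, 0.72, 0.002, 0.002]
ft_force: [5.1, 6.0, 1.2]
grip_width: 0.0138
```

Call:
apply_moves([
  [-0.4, 0, 0, 0, 0, 0, 0.05],
  [-0.8, 0, 0, 0, 0, 0, 0.05],
  [-1.2, 0, 0, 0, 0, 0, 0.05],
  [-1.5, 0, 0, 0, 0, 0, 0.05],
  [-1.5, 0, 0, 0, 0, 0, 0.05],
])

```text
time: 10.15
position: [0.5074, -0.1502, 0.0511]
tool_rot: [0.694, 0.72, 0.002, 0.001]
ft_force: [6.1, 8.8, 1.3]
grip_width: 0.0138
```

```bash
python3 - <<'E'
from h import *
for i in range(4):
    im=robot.camera("wrist");o=robot.get_obs();print(o['time'],o['position'],o['ft_force'],o['grip_width'])
cv2.imwrite("pics/w6.png",im[:,:,::-1])
E
```

```text
10.2 [ 0.5074 -0.1499  0.0511] [5.815  8.0126 0.8909] 0.013768006416758224
10.25 [ 0.5074 -0.1498  0.0511] [5.6756 8.1627 1.4223] 0.01380083197498414
10.3 [ 0.5074 -0.1497  0.0511] [6.7462 8.3528 0.7535] 0.013624212547061785
10.35 [ 0.5074 -0.1497  0.0511] [6.4081 8.3671 0.7042] 0.013703606948680962
```

View pics/w6.png

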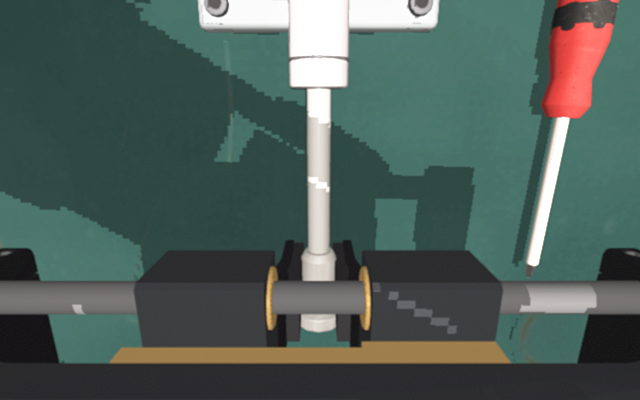

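The rod is out about 28.5 mm at 8.3 N, which matches the spring (4 + 0.15 N/mm), and the grip isn't slipping. I'll pull about 12 mm more.

Call:
apply_moves([
  [-0.4, 0, 0, 0, 0, 0, 0.05],
  [-0.8, 0, 0, 0, 0, 0, 0.05],
  [-1.2, 0, 0, 0, 0, 0, 0.05],
  [-1.25, 0, 0, 0, 0, 0, 0.05],
  [-1.25, 0, 0, 0, 0, 0, 0.05],
])

```text
time: 10.77
position: [0.5077, -0.1617, 0.051]
tool_rot: [0.694, 0.72, 0.002, 0.001]
ft_force: [7.0, 9.4, 1.0]
grip_width: 0.0135
```

Call:
apply_moves([
  [0, 0, 0, 0, 0, 0, 0.05],
  [0, 0, 0, 0, 0, 0, 0.05],
  [0, 0, 0, 0, 0, 0, 0.05],
  [0, 0, 0, 0, 0, 0, 0.05],
  [0, 0, 0, 0, 0, 0, 0.05],
])

```text
time: 11.18
position: [0.5077, -0.1614, 0.0511]
tool_rot: [0.694, 0.72, 0.002, 0.001]
ft_force: [6.4, 10.6, 2.0]
grip_width: 0.014
```

```bash
python3 - <<'E'
from h import *
p=robot.camera_params("wrist");im=robot.camera("wrist");o=robot.get_obs();print(o['time'],o['position'],o['ft_force'],o['grip_width'])
print(w2px("wrist",[.505,-.069,.052],p),w2px("wrist",[.505,-.0713,.052],p))
cv2.imwrite("pics/w7.png",cv2.resize(im[0:340,220:420,::-1],None,fx=1.75,fy=1.75,interpolation=cv2.INTER_CUBIC))
E
```

```text
11.2333 [ 0.5076 -0.1614  0.051 ] [6.9904 9.8356 1.1727] 0.013905887250407515
[325.6342  55.331 ] [325.3607  62.0236]
```

View pics/w7.png

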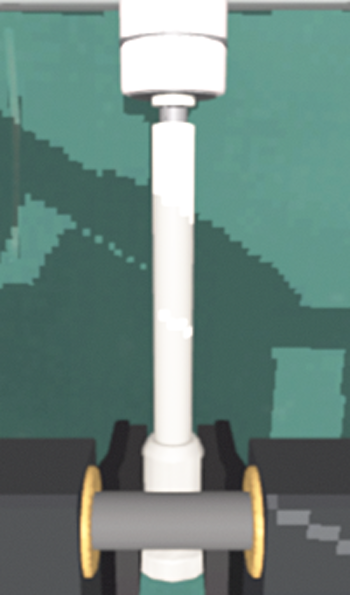

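The groove shows at crop rows 104–122, with a rod sliver of about 2 mm between it and the mouth (row 97). That puts the rod at about 40 mm, and it's steady, so I'm handing in.

```bash
python3 -c "
from rig import robot
print(robot.hand_in())"
```

```text
the job is handed in; nothing more can be done
None
```

The vise is cranked tight on the barrel, and the gripper is holding the rod with the ring groove clear of the mouth. I handed the job in at about 11.3 s; no verdict came back.

- **Clamping:** I turned the crank about 450° clockwise. Pushing harder (about 19 N at the knob) did not turn it any further, so I took that as the end of the thread. The picture showed the pad pressed onto the barrel. I eased most of the push before letting go. I had no direct reading of the jaw's force on the barrel.
- **Pulling:** I gripped the rod's end fitting at 40 N and drew it out. The tool moved 40.1 mm and the pull settled at about 10 N, which matches the spring at that distance.
- **Last checks:** The final close-up shows the whole groove about 2 mm outside the mouth. The mouth is within about 1 mm of where I expected it, so the barrel does not seem to have slid.
- **Small disagreements:** A sideways force of 6–7 N remained on the gripper while it held the rod. The gripper read 13.9 mm on the 15 mm waist, but nothing slipped. The screw's axis turned out about 2 mm from my first estimate, which added some side load while cranking.

I kept clear of the screwdriver, tweezers and tape, though I did not check them all again in a final picture.

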